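# Cull the damaged slide racks and shut the discard box

### The arm

A 7-joint arm with a two-finger parallel gripper is mounted at the origin on the work surface. World frame = base frame: x ahead of the robot, y to its left, z up, the work surface at z = 0. Lengths are in m, angles in rad, forces in N, time in s.
With the tool pointing down it reaches from about 0.35 to 0.9 m from the base axis. Payload 19.9 kg.
Tool frame: the origin (TCP) lies between the finger pads; the fingertips stand 19 mm ahead of it and the grasp point (between the pads) is the TCP; z points along the fingers, y is the line along which they close (so a half turn about z gives the same grasp; the last joint's range is limited). The gripper opens to 94 mm and grips with 3 to 60 N. Pads are 16 mm wide; open, the fingers measure 119 mm over their backs; the gripper's body (75 mm by 177 mm) begins 78 mm behind the grasp point.
Start: joints at [-1.331, 0.417, -0.01, 1.614, 0.005, 1.111, -0.053], TCP at [0.174, 0.6, 0.224] pointing down, gripper open.
Joint ranges: [-2.81, 2.81], [-0.39, 2.02], [-1.27, 1.25], [0.06, 2.57], [-1.19, 4.33], [0.19, 2], [-2.82, 2.82]. Speed limits (rad/s): [1.89, 1.89, 2.39, 2.39, 3.01, 3.01, 3.01].

### API

Orientations are given as a 3x3 rotation matrix whose columns are the frame's x, y, z axes.
In Python, from rig import robot gives the robot as it stands. Calls block until the motion is done:
- robot.move_ptp(position, orientation): joint-space move of the TCP to a pose.
- robot.move_linear(position, velocity=0.15, frame=None, threshold=None): straight line of the TCP; frame=None keeps the orientation; velocity is the mean speed in m/s. With threshold (N) it stops when the force on the tool has changed by that much, and returns True; else False.
- robot.goto_joints(angles): joint-space move.
- robot.gripper_to(opening): finger opening in m; the grip force is fixed at half the most; returns when the fingers have stopped.
- robot.pause(seconds).
- robot.ik(position, orientation): joint angles nearest the present ones, or None.
- robot.get_state(): the state.
- robot.grab_frame(name): name is "side" or "top" or "wrist"; returns the picture (420x560x3 uint8, red, green, blue); there is no depth.
- robot.camera_info(name): a dict with "fx", "fy", "cx", "cy" (pixels), "rvec" (rotation vector, rad) and "tvec" (3), from world to camera coordinates, as OpenCV has them. Camera axes: x right, y down, z forward; pixel columns grow to the right and rows downward; lengths in m; the calibration is good to about 2 mm. A picture is of the moment at which its call begins: read the wrist's pose just before it. camera_info takes no time and is no camera call; for the wrist camera it gives the pose at the moment of the call.
A pose or a line that the arm cannot do raises robot.PlanningError and nothing moves.
- robot.sign_off(): hands the job in; it is judged then, once.
The state is a dict: "time": time; "qpos": joint angles; "joint_vel": joint speeds; "effort": joint torques, N m; "ee_pos": TCP position; "tool_rot": TCP orientation; "force": force on the tool from outside, world axes, zero at the start; "moment": the same for the moment, N m; "opening": finger opening in m; "grasp_force": force on a finger pad.
Only numpy, scipy, OpenCV 4.12 (cv2) and the standard library are available. Lean on these libraries where they do the work, as an engineer would, in place of code of your own. Each camera call takes 0.05 s, during which the arm holds its last target. There are 200 camera calls.

### The job

Four white slide racks stand on the sloped blue drying stand; two are damaged: one has its grip tab snapped off short, one has a corner broken out of its base. Set both damaged racks down, upright and not dropped, in the grey discard box, then slide the red cover fully shut over them. Leave the two sound racks on the stand where they are and do not disturb the other things on the table.

Things in the scene. Friction and masses are not known exactly. Their poses are not given: they have to be found in the camera images.
- rack_short: White slide rack on the sloped stand: base 84 (x) x 64 (y) x 12 (z) mm, faint grey slots, upright grip tab 8 (x) x 24 (y) mm mid-base, snapped short: 34 mm tall above the base instead of 58. DAMAGED. Origin: centre of the base underside; z along the tab (leaning 28 degrees toward the robot on the stand), x up the slope.
- rack_chipped: White slide rack on the sloped stand: base 84 (x) x 64 (y) x 12 (z) mm, faint grey slots, upright grip tab 8 (x) x 24 (y) mm mid-base, 58 mm tall above the base. DAMAGED: base corner, 34 (x) x 30 (y) mm at +x +y (upper left), missing; sizes are of the full outline. Origin: centre of the base underside; z along the tab (leaning 28 degrees toward the robot on the stand), x up the slope.
- rack_good_a: White slide rack on the sloped stand: base 84 (x) x 64 (y) x 12 (z) mm, faint grey slots, upright grip tab 8 (x) x 24 (y) mm mid-base, 58 mm tall above the base. Sound; stays on the stand. Origin: centre of the base underside; z along the tab (leaning 28 degrees toward the robot on the stand), x up the slope.
- rack_good_b: White slide rack on the sloped stand: base 84 (x) x 64 (y) x 12 (z) mm, faint grey slots, upright grip tab 8 (x) x 24 (y) mm mid-base, 58 mm tall above the base. Sound; stays on the stand. Origin: centre of the base underside; z along the tab (leaning 28 degrees toward the robot on the stand), x up the slope.
- stand: Fixed blue drying stand with a board 124 mm long and 370 mm wide (y), tilted 28 degrees, rising away from the robot (+x). Origin: at table height; the board's upper face passes 55 mm above it. A lip 11 mm high at the lower edge holds the racks, in a row along y, 88 mm apart, in any order. Top edge 87 mm above the table.
- discard_box: Fixed grey open-topped discard box, outside 132 (x) x 192 (y) x 80 (z) mm, walls and floor 6 mm thick (inside 120 x 180 mm). Origin: centre of its underside; x points away from the robot, toward where the cover stands open. Aluminium guide rails along both sides (y = +-100 mm, top 88 mm high) run on to x = +210 mm.
- cover (a joint): Slide of the flat red cover (132 x 188 x 5 mm, its top face 86 mm above the table) on the discard box: 0 = fully shut over the box, growing as it slides along the box's +x; 0.14 m = fully open. It starts open, and stays where it is left.
- cover_grip (a point): Centre of the top of the cover's red grip ridge, 122 mm above the table. The ridge is 12 mm thick (box x), 70 mm long (box y), and stands 36 mm above the cover; it sits 30 mm toward +x from the cover's centre.
- jar_a: Specimen jar with blue cap, 40 mm across, 60 mm high, near the left end of the stand; bystander. Origin: centre of its underside.
- jar_b: Specimen jar with blue cap, 40 mm across, 60 mm high, on the robot's side of the discard box; bystander. Origin: centre of its underside.
- mailer: Flat yellow slide mailer, 32 x 85 x 14 mm, lying in front of the stand; bystander. Origin: centre of its underside.
- dish: Open green glass staining dish, 90 x 70 x 50 mm, to the right of the discard box; bystander. Origin: centre of its underside.
- brush: Small brush lying on the table at the front left; bystander.
Not all that is in view belongs to the job. Leave any purple or yellow look-alike of the rack_chipped alone. What is shaped like the rack_short but brown is not meant.

How it is judged:
On the way, in this order (a step that is already met when the one before it is completed fails the run):
1. both damaged racks stand upright and released on the floor of the discard box (x of rack_short in the frame of discard_box between -0.062 and 0.062 m and y of rack_short in the frame of discard_box between -0.092 and 0.092 m and z of rack_short in the frame of discard_box between 0 and 0.016 m and angle between each of rack_short, rack_chipped's own z axis and vertical below 0.2 rad and linear speed of each of rack_short, rack_chipped below 0.03 m/s and contact force between each of rack_short, rack_chipped and the fingers below 0.05 N and x of rack_chipped in the frame of discard_box between -0.062 and 0.062 m and y of rack_chipped in the frame of discard_box between -0.092 and 0.092 m and z of rack_chipped in the frame of discard_box between 0 and 0.016 m), for 0.2 s.
2. the cover is slid fully shut (value of joint cover below 0.005 m), for 0.2 s.
At the end, for the whole second after the job is handed in: Both damaged racks stand upright (within 0.2 rad) on the floor of the discard box, released and at rest; the cover is shut to within 5 mm; the sound racks are within 20 mm, and the bystanders within 40 mm, of where they began (all of step 1 and value of joint cover below 0.005 m and distance of each of rack_good_a, rack_good_b from where it was at the start of the episode below 0.02 m and distance of each of jar_a, jar_b, mailer, dish, brush from where it was at the start of the episode below 0.04 m); the robot touches nothing.
It fails at once if the short-tabbed rack is let go more than 30 mm above the floor of the discard box (dropped) (x of rack_short in the frame of discard_box between -0.062 and 0.062 m and y of rack_short in the frame of discard_box between -0.092 and 0.092 m and z of rack_short in the frame of discard_box above 0.036 m and contact force between rack_short and the fingers below 0.01 N).
It fails at once if the chipped rack is let go more than 30 mm above the floor of the discard box (dropped) (x of rack_chipped in the frame of discard_box between -0.062 and 0.062 m and y of rack_chipped in the frame of discard_box between -0.092 and 0.092 m and z of rack_chipped in the frame of discard_box above 0.036 m and contact force between rack_chipped and the fingers below 0.01 N).
It fails at once if a sound rack is moved more than 20 mm (distance of any of rack_good_a, rack_good_b from where it was at the start of the episode above 0.02 m).
It fails at once if a bystander is moved more than 40 mm or knocked over (distance of any of jar_a, jar_b, mailer, dish, brush from where it was at the start of the episode above 0.04 m or angle between any of jar_a, jar_b, mailer, dish's own z axis and vertical above 0.6 rad).
It also fails if it takes over 72 s, if anything falls off the work surface, if the arm or the gripper's body presses on something with over 40 N, if the wrist force passes 120 N, or if a joint passes its speed limit or range.

## Working session

There is one attempt and no reset: what is moved stays moved. The work goes in short steps, each a Python script; the robot and the scene stay as the last script left them, time stands still between calls to the robot, and variables do not carry over. Pictures are saved under pics/ and viewed, at most 10 in all, crops included, and the job is handed in when it is done.

```bash
mkdir -p pics; ls
python3 - <<'E'
from rig import robot
import cv2
for n in("top","side"):
    f=robot.grab_frame(n); cv2.imwrite(f"pics/{n}0.png",cv2.resize(f[:,:,::-1],(800,600),interpolation=cv2.INTER_CUBIC))
    print(n,robot.camera_info(n))
s=robot.get_state();print(s["time"],s["ee_pos"],s["tool_rot"])
E
```

```text
pics
top {'fx': 499.59131943120184, 'fy': 499.59131943120184, 'cx': 267.1508363516924, 'cy': 218.93416115043988, 'rvec': array([ 2.14359426, -2.16419411,  0.15402399]), 'tvec': array([-0.01910934,  0.48231755,  1.3260482 ])}
side {'fx': 468.80696758362785, 'fy': 468.80696758362785, 'cx': 280.3830096817161, 'cy': 210.3425187082378, 'rvec': array([ 2.10784077, -0.76910046,  0.36185679]), 'tvec': array([-0.38096785,  0.2535189 ,  1.14549418])}
0.1 [0.17371109 0.60004961 0.2238629 ] [[-9.60559769e-01  2.78073509e-01 -2.29628261e-04]
 [ 2.78073590e-01  9.60559129e-01 -1.11313769e-03]
 [-8.89625825e-05 -1.13308884e-03 -9.99999354e-01]]
```

View pics/top0.png

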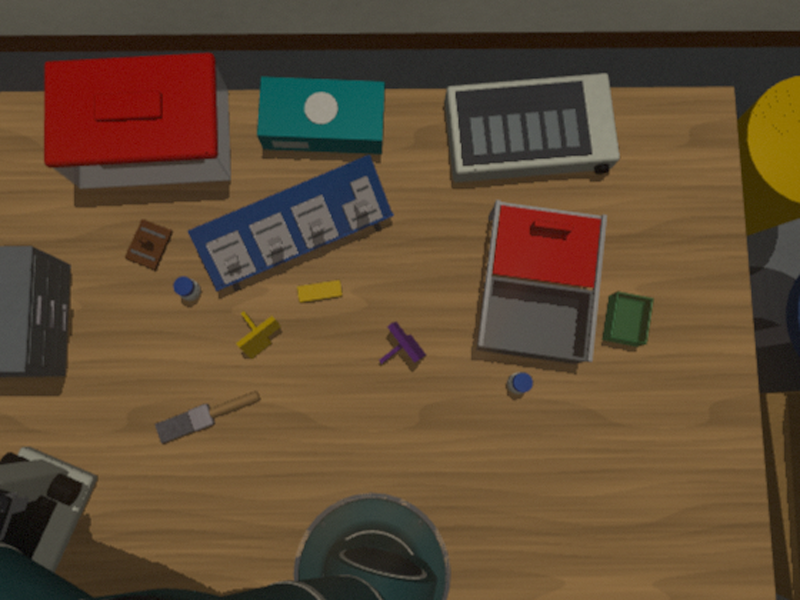

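View pics/side0.png

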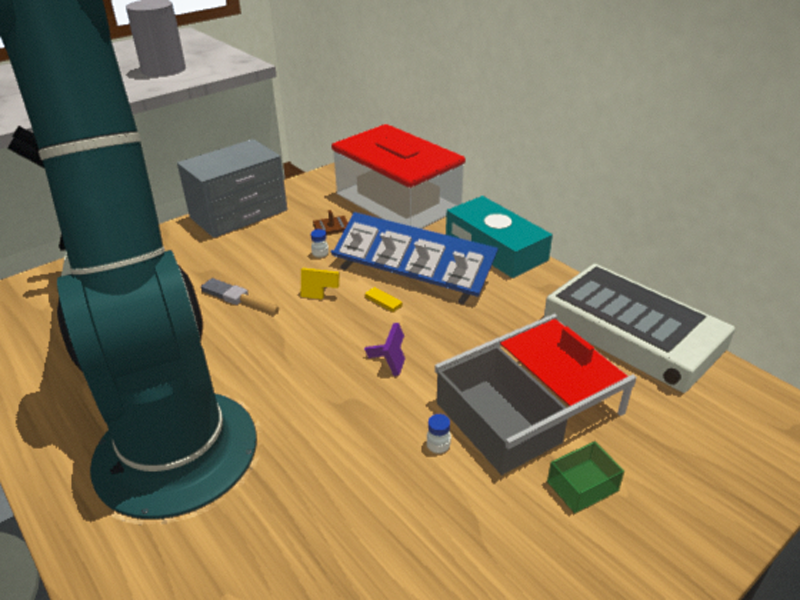

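Top view: the stand runs from (190,230) to (390,215), and the rightmost rack (365,203) has its upper-left corner missing, so it is the chipped one. The box is at about (540,320) with the open cover at (550,245). I'll enlarge to find the short tab and exact pixels.

Run:
```python
from rig import robot
import cv2,numpy as np
f=np.mean([robot.grab_frame("top") for _ in range(4)],0).astype(np.uint8)
cv2.imwrite("pics/top_raw.png",f[:,:,::-1])
def crop(x0,y0,x1,y1,s,n): cv2.imwrite(n,cv2.convertScaleAbs(cv2.resize(f[y0:y1,x0:x1,::-1],None,fx=s,fy=s,interpolation=cv2.INTER_CUBIC),alpha=1.3))
crop(125,105,285,210,5,"pics/stand.png"); crop(325,135,465,255,5,"pics/box.png")
```

```text
(no output)
```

View pics/stand.png

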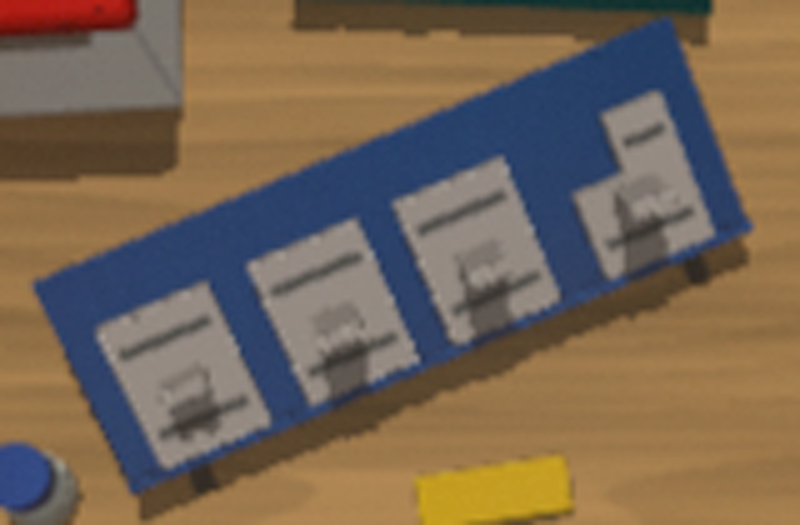

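View pics/box.png

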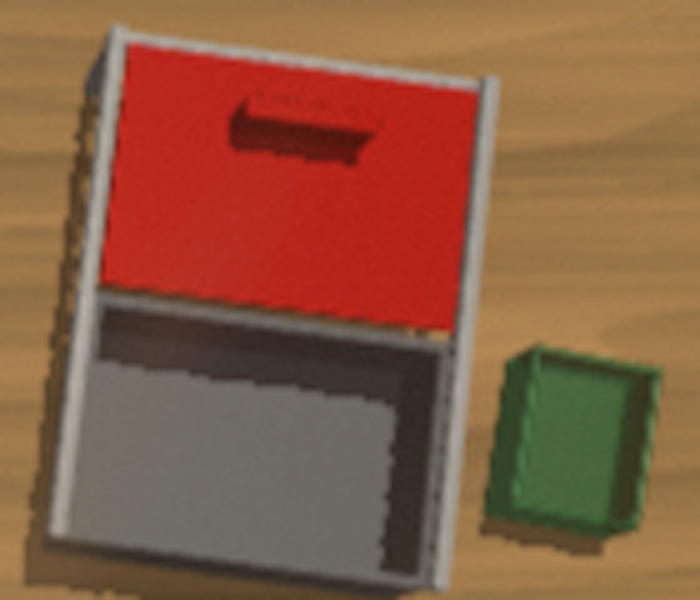

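The leftmost rack's tab (185,385) and its shadow are clearly shorter than the others, so it is rack_short. The chipped rack is rightmost (645,190). The cover corners read (127,43), (480,92), (450,332) and (100,290). Next I fit the poses.

```bash
cat > h.py <<'E'
import numpy as np,cv2
from scipy.optimize import least_squares
from rig import robot
A=np.radians(28);ca,sa=np.cos(A),np.sin(A)
def Rz(a):return np.array([[np.cos(a),-np.sin(a),0],[np.sin(a),np.cos(a),0],[0,0,1.]])
RY=np.array([[ca,0,-sa],[0,1,0],[sa,0,ca]])
def proj(P,n="top"):
    c=robot.camera_info(n);K=np.array([[c["fx"],0,c["cx"]],[0,c["fy"],c["cy"]],[0,0,1.]])
    return cv2.projectPoints(np.array(P,float).reshape(-1,1,3),c["rvec"],c["tvec"],K,None)[0].reshape(-1,2)
def tool(Rr,s): # grasp orientation: tool z = -rack z, tool y = s*rack x
    z=-Rr[:,2];y=s*Rr[:,0];return np.stack([np.cross(y,z),y,z],1)
E
cat > fit.py <<'E'
from h import *
def px(l,o):return (np.array(l,float)+.5)/5-.5+np.array(o)
# stand: board corners top edge + lower; rack base-top corners UL,UR,LR (,LL)
sb=px([(35,283),(672,20)],(125,105))
rk=px([(97,327),(210,283),(270,425),(165,470), (248,265),(360,219),(418,362),(312,406), (394,200),(505,157),(560,300),(452,346), (660,92),(714,238),(610,278)],(125,105))
def model(p):
    x,y,a,s=p[:4];R=Rz(a);o=np.array([x,y,.055])
    L=[(.062,.185,0),(.062,-.185,0)]
    for i in range(4):
        c=p[4+i]
        q=[(s+.042,c+.032,.012),(s+.042,c-.032,.012),(s-.042,c-.032,.012),(s-.042,c+.032,.012)]
        L+= q if i<3 else q[1:]
    return o+(R@RY@np.array(L).T).T
meas=np.vstack([sb,rk])
f=least_squares(lambda p:(proj(model(p))-meas).ravel(),[.7,.15,.3,-.01,.132,.044,-.044,-.132],loss="soft_l1")
print("stand",f.x.round(4),"res",np.abs(proj(model(f.x))-meas).max(1).round(1))
bx=px([(127,43),(480,92),(450,332),(100,290)],(325,135))
def mb(p):
    return np.array([p[0],p[1],.086])+(Rz(p[2])@np.array([(.206,.094,0),(.206,-.094,0),(.074,-.094,0),(.074,.094,0)]).T).T
g=least_squares(lambda p:(proj(mb(p))-bx).ravel(),[.6,-.2,0])
print("box",g.x.round(4),(proj(mb(g.x))-bx).round(1).tolist())
B=lambda q:np.r_[g.x[:2],0]+Rz(g.x[2])@np.array(q)
# checks: ridge top & tab tops predicted in the crops
print("ridge",((proj([B((.17,.035,.122)),B((.17,-.035,.122))])-[325,135])*5).round(0).tolist())
R=Rz(f.x[2])@RY;o=np.r_[f.x[:2],.055]
P=lambda i,h:o+R@np.array([f.x[3],f.x[4+i],h])
print("tabs",((proj([P(0,.046),P(1,.07),P(2,.07),P(3,.07)])-[125,105])*5).round(0).tolist())
np.savez("pose.npz",s=f.x,b=g.x)
for i in(0,3):
    for sgn in(1,-1):
        q=robot.ik(P(i,.036),tool(R,sgn));q2=robot.ik(P(i,.18),tool(R,sgn));print(i,P(i,0).round(3),sgn,None if q is None else q.round(2),None if q2 is None else q2.round(2))
for yy in(.045,-.045):
    for sgn in(1,-1):
        q=robot.ik(B((0,yy,.042)),tool(Rz(g.x[2]),sgn));print("box",B((0,yy,.042)).round(3),sgn,None if q is None else q.round(2))
E
python3 fit.py
```

```text
stand [ 0.6541  0.1439  0.4001 -0.0123  0.1321  0.0454 -0.0389 -0.1308] res [0.3 0.3 0.3 0.4 0.6 0.4 0.1 0.3 0.4 0.1 0.9 0.3 0.3 0.4 0.2 0.5 0.5]
box [ 0.4583 -0.3099 -0.1453] [[0.0, 0.5], [-0.6, -0.0], [0.7, 0.4], [-0.2, -0.8]]
ridge [[242.0, 105.0], [377.0, 123.0]]
tabs [[183.0, 389.0], [339.0, 335.0], [488.0, 272.0], [650.0, 204.0]]
0 [0.593 0.261 0.049] 1 [-0.92  0.49  0.52  2.11 -1.07  0.21  0.91] [-0.93  0.11  0.46  2.17 -0.03  0.38 -0.06]
0 [0.593 0.261 0.049] -1 [ 0.37  0.73 -1.09  2.07  1.48  0.64  1.87] [ 0.48  0.23 -1.07  2.13  0.61  0.47  2.52]
3 [0.695 0.019 0.049] 1 [-0.02  0.52  0.05  1.94 -0.79  0.31  1.13] [-0.54  0.29  0.74  2.02 -0.82  0.61  1.14]
3 [0.695 0.019 0.049] -1 [-0.25  0.55  0.35  1.95 -1.09  0.42 -1.77] [-0.8   0.41  1.09  2.03 -1.03  0.74 -1.83]
box [ 0.465 -0.265  0.042] 1 [-0.05  0.61  0.65  1.98 -0.54  0.73  0.79]
box [ 0.465 -0.265  0.042] -1 [-0.32  0.84  1.08  1.99 -0.95  0.93 -2.02]
box [ 0.452 -0.354  0.042] 1 [-0.04  0.77  0.9   1.89 -0.79  0.88  1.12]
box [ 0.452 -0.354  0.042] -1 [-0.14  0.89  1.08  1.89 -0.96  0.99 -1.9 ]
```

```bash
cat >> h.py <<'E'
import os
if os.path.exists("pose.npz"):
    _d=np.load("pose.npz");S=_d["s"];G=_d["b"]
    RS=Rz(S[2])@RY;RB=Rz(G[2])
    def P(i,h,dx=0,dy=0):return np.r_[S[:2],.055]+RS@np.array([S[3]+dx,S[4+i]+dy,h])
    def B(*q):return np.r_[G[:2],0]+RB@np.array(q)
def st(*k):
    s=robot.get_state();print(round(s["time"],2),s["ee_pos"].round(4),"F",np.round(s["force"],1),"op",round(float(s["opening"]),4),"g",np.round(s["grasp_force"],1),"q",np.round(s["qpos"],2))
def shot(n,fn):
    f=robot.grab_frame(n);cv2.imwrite(fn,cv2.resize(f[:,:,::-1],(800,600),interpolation=cv2.INTER_CUBIC))
E
python3 - <<'E'
from h import *
robot.gripper_to(.05)
robot.move_ptp(P(0,.18),tool(RS,1));st()
c=robot.camera_info("wrist")
print((proj([P(0,.046),P(0,.012,.042,.032),P(0,.012,-.042,-.032)],"wrist")*800/560).round())
shot("wrist","pics/w0.png")
for h in(.06,.036):
    q=robot.ik(P(0,h),tool(RS,1));print(None if q is None else q.round(2))
E
```

```text
2.74 [0.5147 0.2296 0.2083] F [-0.7  0.2 -0.4] op 0.0503 g 0.0 q [-0.93  0.11  0.46  2.17 -0.03  0.38 -0.06]
[[391. 294.]
 [459. 231.]
 [328. 328.]]
[-0.32  0.39 -0.19  2.11  0.6   0.2  -0.64]
[-0.17  0.46 -0.38  2.08  1.    0.23 -1.01]
```

View pics/w0.png

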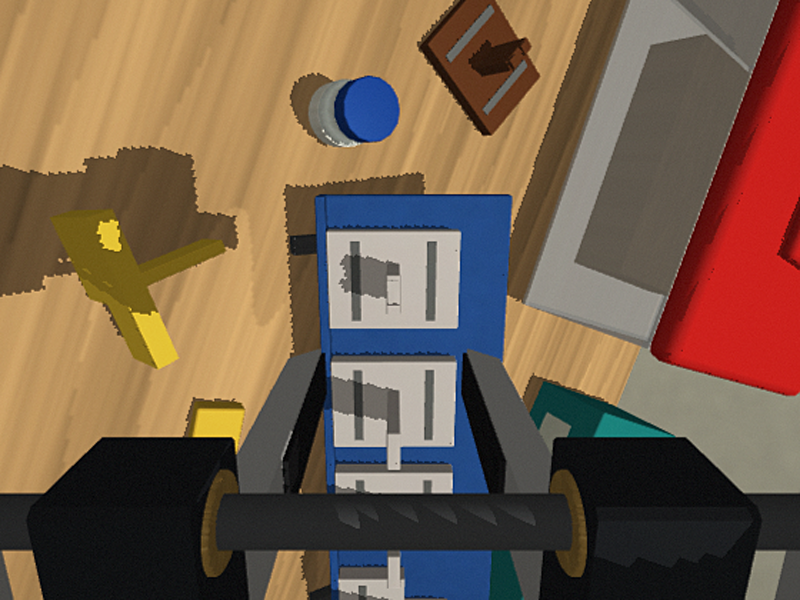

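The wrist view agrees with the fit: base corners at (459,231) and (328,328) as predicted, and this tab at (393,290) is clearly shorter than its neighbour's. Now the grasp.

Run:
```python
from h import *
T=tool(RS,1)
try:
    robot.move_linear(P(0,.037),velocity=.12,threshold=12)
except robot.PlanningError as e:
    print("lin",e)
    robot.move_ptp(P(0,.09),T);st();robot.move_linear(P(0,.037),velocity=.1,threshold=12)
st()
```

```text
lin the arm cannot follow that straight line within its joint ranges
3.24 [0.5534 0.2446 0.1285] F [-0.1  0.9  0. ] op 0.0499 g 0.0 q [-0.78  0.33  0.34  2.14 -0.32  0.22  0.21]Traceback (most recent call last):
  File "<stdin>", line 4, in <module>
rig.PlanningError: the arm cannot follow that straight line within its joint ranges

During handling of the above exception, another exception occurred:

Traceback (most recent call last):
rig.PlanningError: the arm cannot follow that straight line within its joint ranges
```

Run:
```python
from h import *
T=tool(RS,-1)
robot.move_linear(P(0,.18),velocity=.15)
robot.move_ptp(P(0,.18),T);st()
try:
    print(robot.move_linear(P(0,.037),velocity=.1,threshold=12))
except robot.PlanningError as e: print(e)
st()
```

```text
6.42 [0.5148 0.2284 0.2081] F [-0.9  0.6  0.2] op 0.0504 g 0.0 q [-1.56  0.23  1.2   2.19 -0.5   0.42 -2.76]
False
8.0 [0.5766 0.2548 0.0823] F [ 0.1 -1.4  1.4] op 0.05 g 0.0 q [-0.92  0.49  0.52  2.11 -1.06  0.21 -2.24]
```

```bash
cat >> h.py <<'E'
def place(yy):
    best=None
    for s in(1,-1):
        hi,lo=(robot.ik(B(0,yy,z),tool(RB,s)) for z in(.2,.045))
        if hi is None or lo is None: continue
        d=np.abs(hi-robot.get_state()["qpos"]).max(); print(s,hi.round(2),d.round(2))
        if best is None or d<best[0]:best=(d,s)
    robot.move_ptp(B(0,yy,.2),tool(RB,best[1]));st()
    print(robot.move_linear(B(0,yy,.07),velocity=.12));st()
    print(robot.move_linear(B(0,yy,.038),velocity=.04,threshold=6));st()
E
python3 - <<'E'
from h import *
robot.gripper_to(0.0);st()
robot.move_linear(P(0,.18),velocity=.12);st()
place(-.045)
shot("side","pics/s1.png")
E
```

```text
8.72 [0.5766 0.2546 0.0819] F [-0.9  0.3  0.9] op 0.008 g 30.0 q [-0.92  0.49  0.52  2.11 -1.06  0.21 -2.24]
10.07 [0.5147 0.2285 0.2079] F [ 0.2 -1.1 -0.7] op 0.0079 g 30.0 q [-1.57  0.23  1.21  2.19 -0.52  0.42 -2.74]
1 [ 1.3   0.5  -0.91  1.75  0.44  1.11  0.11] 2.87
-1 [-0.17  0.57  1.09  1.79 -0.56  1.12 -2.19] 1.4
12.18 [ 0.4525 -0.3536  0.1999] F [ 0.5 -1.4 -0.8] op 0.008 g 30.0 q [-0.18  0.57  1.08  1.79 -0.56  1.12 -2.19]
False
13.41 [ 0.4521 -0.3547  0.0706] F [-0.2  0.4 -0.3] op 0.008 g 30.0 q [-0.06  0.73  0.92  1.88 -0.73  0.91 -2.07]
True
14.11 [ 0.4515 -0.3543  0.0401] F [-0.  -1.2  1.8] op 0.0082 g 30.0 q [-0.03  0.77  0.88  1.89 -0.77  0.87 -2.04]
```

View pics/s1.png

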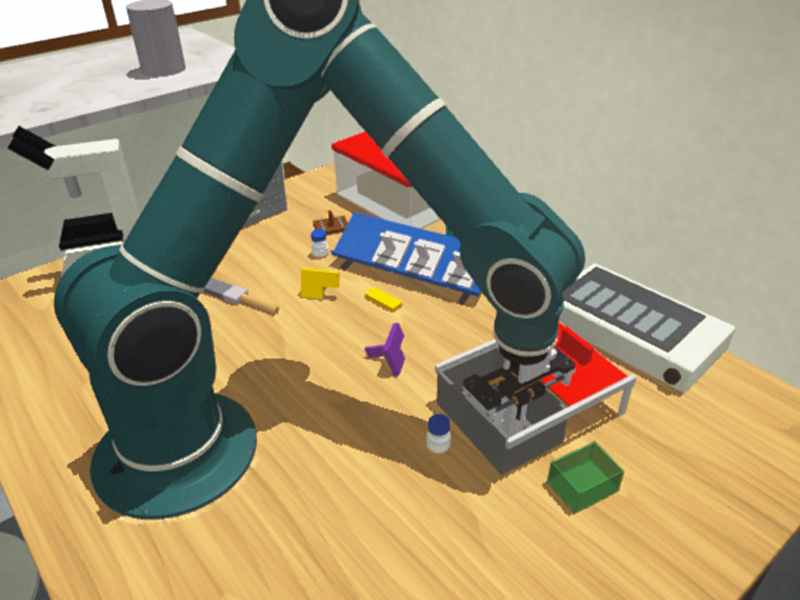

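The gripper is inside the box at (525,385), and the contact height of 40 mm matches the rack standing on the floor. I'll release it and go for the chipped rack.

Run:
```python
from h import *
robot.gripper_to(.05)
robot.move_linear(B(0,-.045,.2),velocity=.15);st()
shot("wrist","pics/w1.png")
for s in(-1,1):
  try:
    robot.move_ptp(P(3,.16),tool(RS,s));st()
    print(robot.move_linear(P(3,.037),velocity=.1,threshold=12));st();break
  except robot.PlanningError as e: print(s,e)
```

```text
16.18 [ 0.4516 -0.3541  0.1992] F [-0.2 -0.1 -0.2] op 0.05 g 0.0 q [-0.17  0.58  1.08  1.79 -0.56  1.12 -2.19]
17.67 [ 0.6259 -0.0113  0.1907] F [-0.2 -0.4  0.7] op 0.05 g 0.0 q [-0.71  0.41  0.96  2.02 -1.04  0.69 -1.83]
False
19.05 [0.679  0.0124 0.0821] F [ 0.2  0.4 -0. ] op 0.0498 g 0.0 q [-0.34  0.56  0.47  1.96 -1.18  0.47 -1.71]
```

View pics/w1.png

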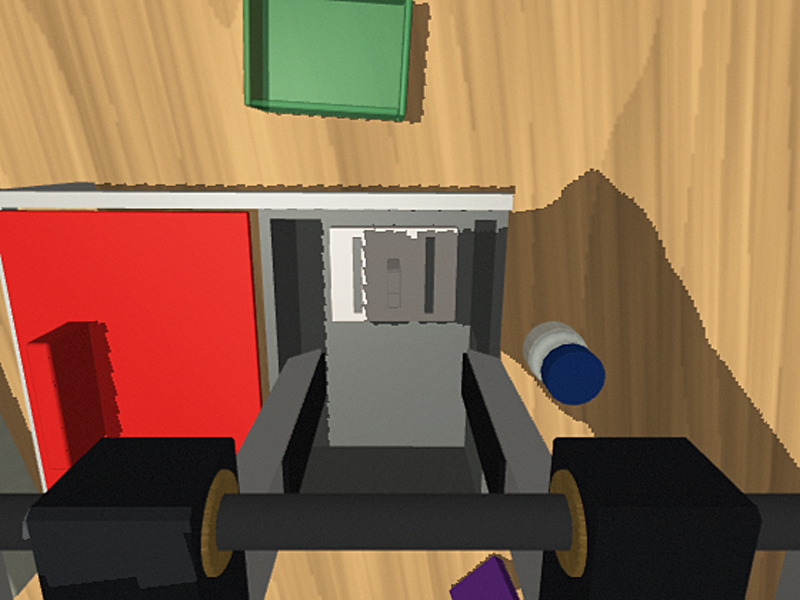

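The short rack stands flat in the right half of the box, base from (330,228) to (457,320). The gripper is now at the chipped rack's tab.

Run:
```python
from h import *
robot.gripper_to(0.0);st()
robot.move_linear(P(3,.16),velocity=.12);st()
place(.042)
s=robot.get_state()
if s["opening"]>.006:
    robot.gripper_to(.05); robot.move_linear(B(0,.042,.2),velocity=.15)
    shot("wrist","pics/w2.png");st()
```

```text
19.77 [0.6794 0.0127 0.0823] F [1.9 0.9 2.9] op 0.0081 g 30.0 q [-0.34  0.56  0.47  1.96 -1.18  0.47 -1.71]
20.95 [ 0.6257 -0.0098  0.1898] F [ 0.4 -0.7 -0.4] op 0.0079 g 30.0 q [-0.5   0.33  0.68  2.02 -0.87  0.59 -1.96]
1 [ 0.11  0.3   0.43  1.87 -0.15  1.    0.46] 2.42
-1 [-0.29  0.42  0.96  1.88 -0.4   1.04 -2.45] 0.49
22.12 [ 0.4651 -0.2672  0.1996] F [ 0.4  0.9 -0.8] op 0.0076 g 30.0 q [-0.29  0.42  0.96  1.88 -0.4   1.04 -2.45]
False
23.35 [ 0.4647 -0.2685  0.0706] F [ 0.8 -0.5 -0.6] op 0.0078 g 30.0 q [-0.15  0.6   0.79  1.97 -0.59  0.81 -2.3 ]
True
24.04 [ 0.464  -0.2682  0.0404] F [1.  0.1 1.6] op 0.008 g 30.0 q [-0.11  0.65  0.75  1.98 -0.64  0.76 -2.27]
26.11 [ 0.464  -0.2682  0.1992] F [ 0.8  0.5 -0.3] op 0.0496 g 0.0 q [-0.29  0.43  0.96  1.88 -0.4   1.04 -2.45]
```

View pics/w2.png

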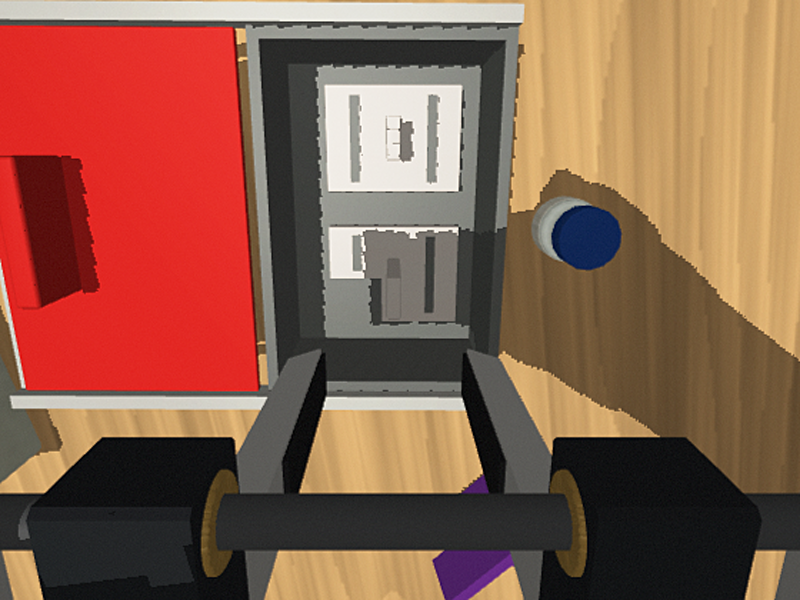

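Both racks stand upright in the box, short at (393,138) and chipped at (393,275). Next I grip the ridge and close the cover.

Run:
```python
from h import *
T=tool(RB,-1)
robot.move_ptp(B(.17,0,.17),T)
print(robot.move_linear(B(.17,0,.109),velocity=.08,threshold=10));st()
robot.gripper_to(0.0);st()
p=RB.T@(robot.get_state()["ee_pos"]-np.r_[G[:2],0]);print("grip x",p)
robot.move_linear(B(.034,0,.109),velocity=.08);st()
print(robot.move_linear(B(.018,0,.109),velocity=.03,threshold=25));st()
print((RB.T@(robot.get_state()["ee_pos"]-np.r_[G[:2],0])).round(4))
```

```text
False
27.76 [ 0.6267 -0.3347  0.1095] F [ 0.2 -0.6  0.5] op 0.0499 g 0.0 q [-0.04  0.83  0.8   1.49 -0.63  1.1  -2.4 ]
28.43 [ 0.6267 -0.3345  0.1091] F [ 1.9 -1.2  0.6] op 0.0119 g 30.0 q [-0.04  0.83  0.8   1.49 -0.63  1.1  -2.4 ]
grip x [1.70159867e-01 3.68774525e-05 1.09055049e-01]
30.28 [ 0.4934 -0.3143  0.1091] F [18.3 -2.5 -9.5] op 0.0118 g 30.0 q [-0.11  0.63  0.85  1.84 -0.59  0.94 -2.28]
True
30.53 [ 0.4935 -0.3143  0.1091] F [ 5.5 -3.2 -2.4] op 0.0118 g 30.0 q [-0.11  0.63  0.85  1.84 -0.59  0.93 -2.28]
[0.0355 0.0008 0.1091]
```

The motion stopped at x = 35 mm instead of 30. I'll release and look.

Run:
```python
from h import *
robot.gripper_to(.05)
robot.move_linear(B(.0355,0,.2),velocity=.15);robot.move_ptp(B(.17,.12,.25),tool(RB,-1))
f=robot.grab_frame("top");cv2.imwrite("pics/t2.png",cv2.convertScaleAbs(cv2.resize(f[135:255,325:465,::-1],None,fx=5,fy=5,interpolation=cv2.INTER_CUBIC),alpha=1.3))
for c in(0,.005,.01): print(c,((proj([B(c+.066,.094,.086),B(c+.066,-.094,.086),B(c+.036,.035,.122),B(c+.036,-.035,.122)])-[325,135])*5).round().tolist())
st()
```

```text
0 [[95.0, 299.0], [450.0, 347.0], [214.0, 359.0], [351.0, 377.0]]
0.005 [[96.0, 290.0], [451.0, 337.0], [215.0, 349.0], [352.0, 367.0]]
0.01 [[97.0, 280.0], [452.0, 328.0], [217.0, 339.0], [353.0, 358.0]]
32.88 [ 0.643  -0.2166  0.2494] F [-0.5 -0.6 -0.3] op 0.0499 g 0.0 q [-0.29  0.65  0.91  1.46 -0.52  1.29 -2.63]
```

View pics/t2.png

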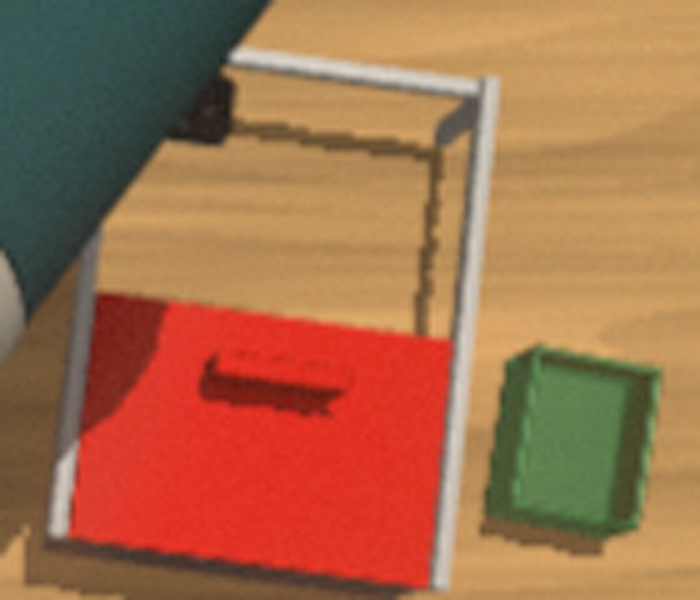

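The cover's rear edge runs from (95,294) to (452,342), within about 3 mm of shut. I'll push with closed fingers from behind to make sure.

Run:
```python
from h import *
T=tool(RB,-1)
L=lambda:print((RB.T@(robot.get_state()["ee_pos"]-np.r_[G[:2],0])).round(4))
robot.gripper_to(0.0)
robot.move_ptp(B(.08,0,.17),T)
robot.move_linear(B(.08,0,.11),velocity=.1,threshold=10);st()
print(robot.move_linear(B(.035,0,.11),velocity=.03,threshold=15));st();L()
print(robot.move_linear(B(.030,0,.11),velocity=.02,threshold=32));st();L()
```

```text
35.21 [ 0.5376 -0.3218  0.1103] F [-0.3  0.1  0.5] op 0.0004 g 0.0 q [-0.09  0.7   0.83  1.72 -0.6   0.99 -2.32]
True
36.13 [ 0.5118 -0.3176  0.1103] F [ 3.5 -0.7  3.1] op 0.0005 g 1.9 q [-0.1   0.66  0.85  1.79 -0.6   0.96 -2.29]
[5.400e-02 1.000e-04 1.103e-01]
True
36.58 [ 0.5119 -0.3174  0.1106] F [ 3.6 -1.4  2. ] op 0.0004 g 2.1 q [-0.11  0.66  0.85  1.8  -0.6   0.96 -2.29]
[0.0541 0.0003 0.1106]
```

Run:
```python
from h import *
robot.move_linear(B(.08,0,.11),velocity=.1);robot.move_linear(B(.08,0,.2),velocity=.15)
robot.move_ptp([.35,.05,.35],tool(RB,-1));st()
f1=np.mean([robot.grab_frame("top") for _ in range(4)],0)
f0=cv2.imread("pics/top_raw.png")[:,:,::-1].astype(float)
c=robot.camera_info("top")
def red(f):return cv2.GaussianBlur(f[:,:,0]-f[:,:,1:].mean(2),(0,0),.6).astype(np.float32)
def edge(r,x,y):  # scan along box x at z=.086, red 50% crossing near x
    t=np.arange(x-.02,x+.02,.0005)
    p=proj([B(a,y,.086) for a in t]).astype(np.float32)
    v=cv2.remap(r,p[:,:1],p[:,1:],cv2.INTER_LINEAR)[:,0]
    h=(v[:8].mean()+v[-8:].mean())/2
    k=np.where(np.diff(np.sign(v-h)))[0];return t[k].round(4).tolist()
r0,r1=red(f0),red(f1)
for y in(-.07,-.05,.05,.07):
    print(y,"front/rear open",edge(r0,.074,y),edge(r0,.206,y),"now",edge(r1,-.066,y),edge(r1,.066,y))
cv2.imwrite("pics/t3.png",cv2.resize(f1[:,:,::-1].astype(np.uint8),(800,600)))
```

```text
41.93 [0.35   0.0499 0.35  ] F [ 0.1 -0.5 -0.4] op 0.0006 g 0.0 q [-1.11 -0.34  0.68  2.04  0.22  1.37  2.5 ]
-0.07 front/rear open [0.074] [0.205] now [-0.0615] [0.0705]
-0.05 front/rear open [0.074] [0.205] now [-0.0615] [0.0705]
0.05 front/rear open [0.075] [0.206] now [-0.06] [0.071]
0.07 front/rear open [0.0755] [0.206] now [-0.06] [0.0715]
```

View pics/t3.png

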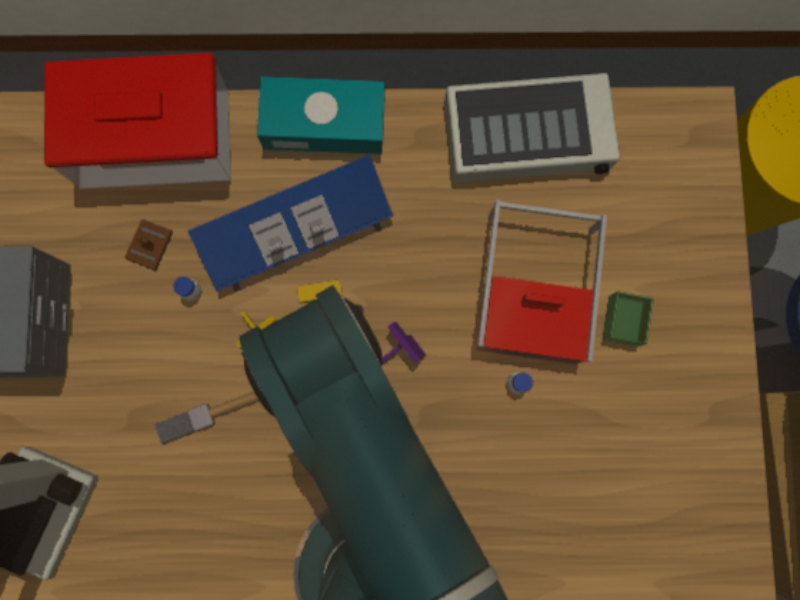

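The cover moved 135 mm. To decide whether it is at its stop, I measure the box walls against the cover in the earlier wrist picture (no robot time needed).

Run:
```python
from h import *
s=robot.get_state();c=robot.camera_info("wrist")
Rc=cv2.Rodrigues(c["rvec"])[0];Rt=s["tool_rot"]
Rct=Rc@Rt; tct=Rc@s["ee_pos"]+c["tvec"]         # tool->cam
T=tool(RB,-1);e=np.array([.464,-.2682,.1992])
R2=Rct@T.T;t2=tct-R2@e
K=np.array([[c["fx"],0,c["cx"]],[0,c["fy"],c["cy"]],[0,0,1.]])
im=cv2.imread("pics/w2.png").astype(np.float32)
def prof(y,z,a,b):
    t=np.arange(a,b,.001);p=cv2.projectPoints(np.array([B(x,y,z) for x in t]),cv2.Rodrigues(R2)[0],t2,K,None)[0].reshape(-1,2)
    p=((p+.5)*800/560-.5).astype(np.float32)
    v=cv2.remap(im,p[:,:1],p[:,1:],cv2.INTER_LINEAR)[:,0];print(y,z,p[0].round(),p[-1].round());print([(int(x*1000+(.5 if x>0 else -.5)),int(q[2]),int(q[1])) for x,q in zip(t,v)])
for y in(-.01,.03):
    prof(y,.08,.052,.074);prof(y,.086,.066,.084);prof(y,.08,-.075,-.05)
```

```text
-0.01 0.08 [295. 204.] [255. 204.]
[(52, 62, 64), (53, 47, 50), (54, 41, 41), (55, 41, 42), (56, 43, 44), (57, 41, 42), (58, 44, 44), (59, 41, 43), (60, 42, 42), (61, 43, 44), (62, 41, 40), (63, 43, 43), (64, 43, 42), (65, 39, 40), (66, 47, 48), (67, 156, 157), (68, 157, 159), (69, 154, 155), (70, 154, 153), (71, 154, 154), (72, 155, 155), (73, 114, 90)]
-0.01 0.086 [266. 205.] [233. 205.]
[(66, 161, 163), (67, 154, 155), (68, 155, 155), (69, 153, 153), (70, 161, 166), (71, 126, 112), (72, 107, 78), (73, 109, 85), (74, 114, 89), (75, 110, 81), (76, 82, 17), (77, 187, 31), (78, 239, 49), (79, 234, 49), (80, 233, 49), (81, 233, 47), (82, 233, 47), (83, 232, 47)]
-0.01 0.08 [537. 204.] [491. 204.]
[(-75, 166, 130), (-74, 238, 191), (-73, 227, 184), (-72, 222, 178), (-71, 212, 167), (-70, 211, 168), (-69, 210, 168), (-68, 212, 169), (-67, 214, 171), (-66, 214, 170), (-65, 215, 169), (-64, 217, 173), (-63, 218, 174), (-62, 221, 177), (-61, 216, 172), (-60, 118, 102), (-59, 123, 127), (-58, 127, 130), (-57, 127, 128), (-56, 127, 129), (-55, 134, 136), (-54, 110, 111), (-53, 53, 56), (-52, 
[... 416 characters left out ...]
(66, 155, 154), (67, 144, 144), (68, 141, 141), (69, 143, 143), (70, 143, 145), (71, 133, 128), (72, 110, 83), (73, 109, 83), (74, 109, 83), (75, 108, 84), (76, 74, 33), (77, 166, 23), (78, 238, 47), (79, 231, 43), (80, 229, 43), (81, 231, 45), (82, 230, 44), (83, 231, 46)]
0.03 0.08 [531. 278.] [487. 278.]
[(-75, 111, 85), (-74, 111, 86), (-73, 111, 87), (-72, 111, 85), (-71, 112, 86), (-70, 116, 91), (-69, 116, 87), (-68, 117, 89), (-67, 114, 88), (-66, 114, 88), (-65, 112, 86), (-64, 112, 84), (-63, 107, 82), (-62, 104, 79), (-61, 113, 86), (-60, 103, 81), (-59, 63, 61), (-58, 58, 59), (-57, 57, 58), (-56, 57, 59), (-55, 60, 61), (-54, 60, 58), (-53, 42, 44), (-52, 43, 43), (-51, 43, 44)]
```

The wrist picture shows the box walls sitting 6 mm further out than my cover-based fit. The cover therefore started about 136 mm open and is now against its stop, about 1 mm from shut, which agrees with the push contact. The top view shows the sound racks and bystanders in place.

```bash
python3 -c "
from rig import robot
print(robot.sign_off())"
```

```text
the job is handed in; nothing more can be done
None
```

Job handed in: both damaged racks are upright in the discard box, the cover is against its stop (I measured about 1 mm from shut), and the sound racks and bystanders look undisturbed in the last picture; sign-off gave no verdict.

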